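# Change over two sample trays in a click-in counter caddy

### The job

Swap the two sample trays in the three-bay caddy, so that each ends fully home, clicked into its catch, in the bay where the other one was. Slide one tray out into the open aisle and park it in the free middle bay, slide the other into the bay this has freed, then bring the parked one out again and slide it into the remaining bay. Keep the trays down on the caddy floor all the time, keep every chocolate in its own tray, and leave the other things on the counter alone.

Things in the scene. Friction and masses are not known exactly. Their poses are not given: they have to be found in the camera images.
- caddy: Pale wooden caddy fixed on the counter, 260 (x) x 341 (y) x 36. Origin: centre of underside; x away from the robot, y left (yaw within 9 deg). Floor top z 10. Back half: three bays 95 wide, open in front, at y +109, 0, -109; dividers 14 thick, 20 high, from x 1 to the back rail (face x 118). Front half: open cross aisle, x -122 (lip 10 high) to 1. Trays change bays only through it and cannot pass there.
- dome_tray: Wooden tray with four round domed chocolates; free, 116 (x) x 92 (y) x 22 high, 0.25 kg. Origin: centre of underside; axes start along the caddy's. Floor 6, walls 4 thick. Front and back compartments hold the chocolates; between them, centred on the origin, an empty finger well 32 (x) x 70 (y), 16 deep: fingertips in it pull or push the tray. Side runners taper at the ends; V notch 18 wide at mid-length. Same both ways round.
- log_tray: Wooden tray with two oblong, striped log chocolates; free, 116 (x) x 92 (y) x 22 high, 0.25 kg. Origin: centre of underside; axes start along the caddy's. Floor 6, walls 4 thick. Front and back compartments hold the chocolates; between them, centred on the origin, an empty finger well 32 (x) x 70 (y), 16 deep: fingertips in it pull or push the tray. Side runners taper at the ends; V notch 18 wide at mid-length. Same both ways round.
- bay_left (a point): Where the underside centre of a tray lies when it is fully home in the left (+y) bay: on the bay's floor, 1 mm short of touching the back rail. Axes as the caddy's. Holds one of the two trays at the start.
- catch_left (a joint): Roller catch of the left (+y) bay: a brass roller in the bay's left (+y) wall at mid-depth. 0 = sprung out (bay empty, or in the side notch of a tray that is home); about 0.003 m or more = pressed aside by a tray part way in. It presses sideways with 1.5 to 4 N; a tray slides past it with 2 to 4 N along the bay, about 10 N at the peak as its tapered end first presses the roller in.
- aisle_left (a point): Where the underside centre of a tray lies when it stands in the aisle squarely in front of the left (+y) bay (3 mm play to either side in x). On the floor; axes as the caddy's; 120 mm in front of the bay's point.
- bay_middle (a point): Where the underside centre of a tray lies when it is fully home in the middle bay: on the bay's floor, 1 mm short of touching the back rail. Axes as the caddy's. This bay is free at the start.
- catch_middle (a joint): Roller catch of the middle bay: a brass roller in the bay's left (+y) wall at mid-depth. 0 = sprung out (bay empty, or in the side notch of a tray that is home); about 0.003 m or more = pressed aside by a tray part way in. It presses sideways with 1.5 to 4 N; a tray slides past it with 2 to 4 N along the bay, about 10 N at the peak as its tapered end first presses the roller in.
- aisle_middle (a point): Where the underside centre of a tray lies when it stands in the aisle squarely in front of the middle bay (3 mm play to either side in x). On the floor; axes as the caddy's; 120 mm in front of the bay's point.
- bay_right (a point): Where the underside centre of a tray lies when it is fully home in the right (-y) bay: on the bay's floor, 1 mm short of touching the back rail. Axes as the caddy's. Holds one of the two trays at the start.
- catch_right (a joint): Roller catch of the right (-y) bay: a brass roller in the bay's left (+y) wall at mid-depth. 0 = sprung out (bay empty, or in the side notch of a tray that is home); about 0.003 m or more = pressed aside by a tray part way in. It presses sideways with 1.5 to 4 N; a tray slides past it with 2 to 4 N along the bay, about 10 N at the peak as its tapered end first presses the roller in.
- aisle_right (a point): Where the underside centre of a tray lies when it stands in the aisle squarely in front of the right (-y) bay (3 mm play to either side in x). On the floor; axes as the caddy's; 120 mm in front of the bay's point.
- dome_0: Round domed chocolate, 32 across, 27 high, lying loose in the dome tray. Origin: centre of its underside, 6 above the tray's underside at the start; at the start at about x +37, y +17 in the tray's frame. Must stay in its tray.
- dome_1: Round domed chocolate, 32 across, 27 high, lying loose in the dome tray. Origin: centre of its underside, 6 above the tray's underside at the start; at the start at about x +37, y -17 in the tray's frame. Must stay in its tray.
- dome_2: Round domed chocolate, 32 across, 27 high, lying loose in the dome tray. Origin: centre of its underside, 6 above the tray's underside at the start; at the start at about x -37, y +17 in the tray's frame. Must stay in its tray.
- dome_3: Round domed chocolate, 32 across, 27 high, lying loose in the dome tray. Origin: centre of its underside, 6 above the tray's underside at the start; at the start at about x -37, y -17 in the tray's frame. Must stay in its tray.
- log_0: Oblong striped chocolate, 24 (x) x 60 (y) x 25 high, lying loose in the log tray. Origin: centre of its underside, 6 above the tray's underside at the start; at the start at about x +37, y 0 in the tray's frame. Must stay in its tray.
- log_1: Oblong striped chocolate, 24 (x) x 60 (y) x 25 high, lying loose in the log tray. Origin: centre of its underside, 6 above the tray's underside at the start; at the start at about x -37, y 0 in the tray's frame. Must stay in its tray.
- tongs: Bystander: loose slim tongs, 175 long, 25 wide, 13 high, lying behind the caddy. Origin: centre of its underside.
- cocoa_tin: Bystander: loose round tin, 68 across, 91 high, behind the caddy on the right. Origin: centre of its underside.
- tape_roll: Bystander: loose roll of tape, 77 across, 19 high, lying on the right near the front. Origin: centre of its underside.
There are look-alikes about, which are no part of the job. What is shaped like the dome_3 but yellow is not meant.

How it is judged:
On the way, in this order (a step that is already met when the one before it is completed fails the run):
1. one tray is parked in the free middle bay (no more than 25 mm short of home) (((x of dome_tray in the frame of bay_middle between -0.025 and 0.006 m and y of dome_tray in the frame of bay_middle between -0.006 and 0.006 m and z of dome_tray in the frame of bay_middle below 0.006 m) or (x of log_tray in the frame of bay_middle between -0.025 and 0.006 m and y of log_tray in the frame of bay_middle between -0.006 and 0.006 m and z of log_tray in the frame of bay_middle below 0.006 m))), for 0.2 s.
2. while it is parked there, the other tray is home in the bay the first one left ((((x of dome_tray in the frame of bay_middle between -0.025 and 0.006 m and y of dome_tray in the frame of bay_middle between -0.006 and 0.006 m and z of dome_tray in the frame of bay_middle below 0.006 m) and distance of log_tray from where it was at the start of the episode above 0.15 m and ((x of log_tray in the frame of bay_left between -0.005 and 0.005 m and y of log_tray in the frame of bay_left between -0.005 and 0.005 m and z of log_tray in the frame of bay_left below 0.004 m and value of joint catch_left below 0.0025 m) or (x of log_tray in the frame of bay_right between -0.005 and 0.005 m and y of log_tray in the frame of bay_right between -0.005 and 0.005 m and z of log_tray in the frame of bay_right below 0.004 m and value of joint catch_right below 0.0025 m))) or ((x of log_tray in the frame of bay_middle between -0.025 and 0.006 m and y of log_tray in the frame of bay_middle between -0.006 and 0.006 m and z of log_tray in the frame of bay_middle below 0.006 m) and distance of dome_tray from where it was at the start of the episode above 0.15 m and ((x of dome_tray in the frame of bay_left between -0.005 and 0.005 m and y of dome_tray in the frame of bay_left between -0.005 and 0.005 m and z of dome_tray in the frame of bay_left below 0.004 m and value of joint catch_left below 0.0025 m) or (x of dome_tray in the frame of bay_right between -0.005 and 0.005 m and y of dome_tray in the frame of bay_right between -0.005 and 0.005 m and z of dome_tray in the frame of bay_right below 0.004 m and value of joint catch_right below 0.0025 m))))), for 0.2 s.
At the end, for the whole second after the job is handed in: Each tray is home in the bay where the other one started: within 5 mm of the bay's site in x and y, down on the floor, with that bay's catch sprung out into its notch (under 2.5 mm); both are at rest, and every chocolate is in its own tray (within 60 mm of the tray's origin) (distance of each of dome_tray, log_tray from where it was at the start of the episode above 0.15 m and (((x of dome_tray in the frame of bay_left between -0.005 and 0.005 m and y of dome_tray in the frame of bay_left between -0.005 and 0.005 m and z of dome_tray in the frame of bay_left below 0.004 m and value of joint catch_left below 0.0025 m) and (x of log_tray in the frame of bay_right between -0.005 and 0.005 m and y of log_tray in the frame of bay_right between -0.005 and 0.005 m and z of log_tray in the frame of bay_right below 0.004 m and value of joint catch_right below 0.0025 m)) or ((x of dome_tray in the frame of bay_right between -0.005 and 0.005 m and y of dome_tray in the frame of bay_right between -0.005 and 0.005 m and z of dome_tray in the frame of bay_right below 0.004 m and value of joint catch_right below 0.0025 m) and (x of log_tray in the frame of bay_left between -0.005 and 0.005 m and y of log_tray in the frame of bay_left between -0.005 and 0.005 m and z of log_tray in the frame of bay_left below 0.004 m and value of joint catch_left below 0.0025 m))) and not (distance between any of dome_0, dome_1, dome_2, dome_3 and dome_tray above 0.06 m or distance between any of log_0, log_1 and log_tray above 0.06 m) and linear speed of each of dome_tray, log_tray below 0.02 m/s); the robot touches nothing.
It fails at once if a tray is lifted more than 12 mm off the caddy floor (z of any of dome_tray, log_tray in the frame of bay_middle above 0.012 m).
It fails at once if a tray is tipped (over 0.2 rad) (angle between any of dome_tray, log_tray's own z axis and vertical above 0.2 rad).
It fails at once if a chocolate leaves its tray (distance between any of dome_0, dome_1, dome_2, dome_3 and dome_tray above 0.075 m or distance between any of log_0, log_1 and log_tray above 0.075 m).
It fails at once if the tongs, tin or tape roll is moved more than 20 mm (distance of any of tongs, cocoa_tin, tape_roll from where it was at the start of the episode above 0.02 m).
It also fails if it takes over 64 s, if anything falls off the work surface, if the arm or the gripper's body presses on something with over 40 N, if the wrist force passes 120 N, or if a joint passes its speed limit or range.

### The arm

A 7-joint arm with a two-finger parallel gripper is mounted at the origin on a cart in front of the work surface, level with it; the furniture and walls round the work are solid. World frame = base frame: x ahead of the robot, y to its left, z up, the work surface at z = 0. Lengths are in m, angles in rad, forces in N, time in s.
With the tool pointing down it reaches from about 0.4 to 0.85 m from the base axis. Payload 6.9 kg.
Tool frame: the origin (TCP) lies at the very end of the fingers, on their centre line; the grasp point (between the pads) lies 19 mm behind it (pinch_z is the distance from the TCP to the grasp point, in m); z points along the fingers, y is the line along which they close (so a half turn about z gives the same grasp; the last joint's range is limited). The gripper opens to 85 mm and grips with 20 to 120 N. Pads are 22 mm wide; open, the fingers measure 114 mm over their backs; the gripper's body (76 mm by 85 mm) begins 54 mm behind the grasp point. The pads swing forward as they close: fully open they stand 13 mm farther back than shut.
Start: joints at [-1.026, 0.507, -0.238, 1.5, 0.126, 1.149, -0.155], TCP at [0.266, 0.566, 0.231] pointing down, gripper open.
Joint ranges: [-3.08, 3.08], [-0.24, 2.05], [-1.43, 1.35], [0, 2.5], [-1.52, 4.66], [0.17, 1.96], [-2.89, 2.89]. Speed limits (rad/s): [2.39, 2.39, 3.14, 3.14, 3.14, 3.14, 3.14].

### API

Orientations are given as a unit quaternion [x, y, z, w].
In Python, from cell import sense, read_camera, calibration, job_done, pinch_z gives the robot as it stands.
- The arm moves only by the tool arm_command, never from a script. Its argument "targets" is a list of rows, each an object of numbers: "fingers": the opening, from -1 (shut) to 1 (fully open), so that 0 is half open; "dx", "dy", "dz": the shift along the tool's x, y, z in m; "turn": the turn about the tool's z in degrees. A call has 1 to 5 rows; each row shifts and turns the commanded pose from where the row before left it, along the tool's axes as they then stand; what a row does not reach is not made up. A row lasts 1/12 s, in which the tool goes at most 41.7 mm and 7.16 degrees, less where a joint would pass 70% of its speed; a pose out of reach is approached as far as the arm can. A call with a gripper value outside its range is refused whole. The fingers move at their own pace and stop on an object; "force" is the grip in N (left out, the last holds). Time passes only in rows, so rows that do not move let the fingers close. It gives the time, the measured TCP pose, the force, the opening and the grip force at its end, in the units of the state.
- sense(): the state, without advancing time (a new reading comes with each control period).
- read_camera(name): name is "scene" or "top" or "wrist"; returns (picture, depth): 384x512x3 uint8, red, green, blue; 384x512 float32, m along the optical axis (not along the pixel's ray), 0 where there is no reading.
- calibration(name): a dict with "K" (3x3 intrinsics, pixels), "world_to_cam" (4x4, takes a point from world to camera coordinates). Camera axes: x right, y up, looking along -z (the intrinsics and any distortion apply to the point x, -y, -z); pixel columns grow to the right and rows downward; lengths in m; the calibration is good to about 2 mm. A picture is of the moment at which its call begins: read the wrist's pose just before it. calibration takes no time and is no camera call; for the wrist camera it gives the pose at the moment of the call.
- job_done(): hands the job in; it is judged then, once.
The state is a dict: "time": time; "q": joint angles; "qd": joint speeds; "tau": joint torques, N m; "tool_pos": TCP position; "tcp_rot": TCP orientation; "ft_force": force on the tool from outside, world axes, zero at the start; "moment": the same for the moment, N m; "gripper_width": opening from 0.0 (shut) to 1.0 (fully open); "finger_force": force on a finger pad.
Only numpy, scipy, OpenCV 4.12 (cv2) and the standard library are available. Lean on these libraries where they do the work, as an engineer would, in place of code of your own. Each camera call takes 0.05 s, during which the arm holds its last target. There are 200 camera calls.

## Working session

There is one attempt and no reset: what is moved stays moved. The work goes in short steps, Python scripts to look and compute and a tool call to move; the robot and the scene stay as the last step left them, time stands still between calls to the robot, and variables do not carry over. Pictures are saved under pics/ and viewed, at most 10 in all, crops included, and the job is handed in when it is done.

Besides the shell and the picture viewer there is one more tool, called after "Emit:" as a command line: name --argument value ..., lists and objects as JSON in quotes. arm_command: Moves the arm, as the interface text tells. Its arguments: {"type":"object","properties":{"targets":{"type":"array"},"force":{"type":"number"}},"required":["targets"]}

```bash
mkdir -p pics; ls
python3 - <<'E'
from cell import *
import cv2,numpy as np
print(sense()); print(pinch_z)
for n in("top","scene"):
    p,d=read_camera(n); cv2.imwrite(f"pics/{n}0.png",p[:,:,::-1]); np.save(f"pics/{n}0.npy",d)
    c=calibration(n); print(n,c)
E
```

```text
pics
{'time': 0.0, 'q': array([-1.02652149,  0.5083299 , -0.23751135,  1.5011301 ,  0.12568823,
        1.14892404, -0.15481996]), 'qd': array([ 0.00072814, -0.00201042, -0.00026335,  0.00014209,  0.00077539,
       -0.00020024, -0.00165957]), 'tau': array([ 4.27683690e-04, -6.20588350e+01, -2.18641385e+00, -2.49650753e+01,
        1.26978560e-02,  1.21548938e-02,  4.97220952e-06]), 'tool_pos': array([0.26537738, 0.56529778, 0.23043509]), 'tcp_rot': array([ 2.17641214e-01,  9.76028426e-01, -8.83928882e-04, -1.79730787e-04]), 'ft_force': array([0.59113211, 0.85392798, 0.74469485]), 'moment': array([-0.01745172,  0.01960743,  0.02121699]), 'finger_force': 0.0, 'gripper_width': 1.0016828226538526}
0.0187
top {'K': array([[392.3922813 ,   0.        , 256.79827456],
       [  0.        , 392.3922813 , 192.58351113],
       [  0.        ,   0.        ,   1.        ]]), 'world_to_cam': array([[-2.65389054e-02, -9.99639131e-01, -4.15874043e-03,
         6.88779374e-02],
       [ 9.92534444e-01, -2.68452455e-02,  1.18973571e-01,
        -5.39408618e-01],
       [-1.19042280e-01, -9.70264773e-04,  9.92888712e-01,
        -8.66382862e-01],
       [ 0.00000000e+00,  0.00000000e+00,  0.00000000e+00,
         1.00000000e+00]])}
scene {'K': array([[463.02096432,   0.        , 254.78929066],
       [  0.        , 463.02096432, 191.59814743],
       [  0.        ,   0.        ,   1.        ]]), 'world_to_cam': array([[-4.58196067e-01, -8.88850860e-01, -7.16086781e-04,
         3.00415428e-01],
       [ 4.48810780e-01, -2.32053887e-01,  8.62971539e-01,
        -2.70315198e-01],
       [-7.67219166e-01,  3.95088778e-01,  5.05252026e-01,
        -1.01413731e+00],
       [ 0.00000000e+00,  0.00000000e+00,  0.00000000e+00,
         1.00000000e+00]])}
```

View pics/top0.png

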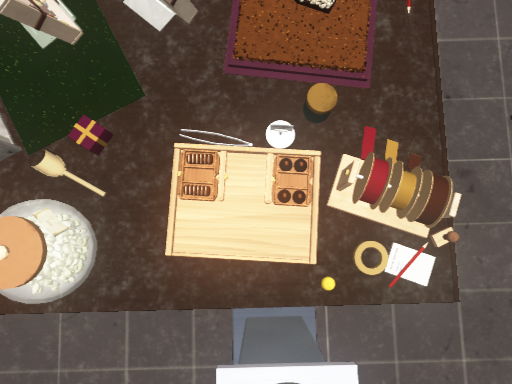

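View pics/scene0.png

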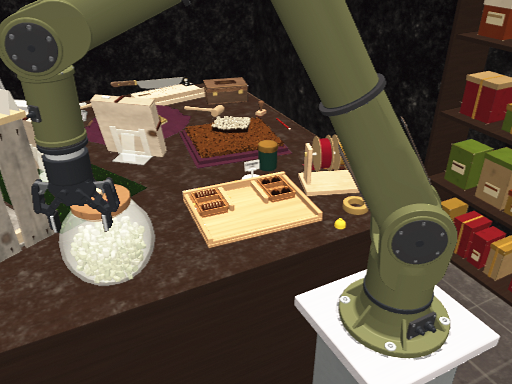

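The top view shows the caddy at columns 166–321, rows 143–264. The log tray is in the left bay (~198,175) and the dome tray in the right bay (~293,181). The tongs are at (215,138), the tape at (371,258) and the tin at (321,98). The scene view shows the gripper above the glass bowl, so I'll raise it first.

```bash
cat > h.py <<'E'
from cell import *
import cv2,numpy as np
def ray(name,uv,z,c=None):
    c=c or calibration(name); K=c["K"];T=np.array(c["world_to_cam"]);R=T[:3,:3];o=-R.T@T[:3,3]
    uv=np.atleast_2d(np.asarray(uv,float))
    d=np.c_[(uv[:,0]-K[0,2])/K[0,0],-(uv[:,1]-K[1,2])/K[1,1],-np.ones(len(uv))]@R
    return o+d*((z-o[2])/d[:,2])[:,None]
def rect(uv,z,name="top"):
    P=ray(name,uv,z)[:,:2].astype(np.float32)*1000
    return cv2.minAreaRect(P)
E
python3 - <<'E'
from h import *
im=cv2.imread("pics/top0.png");hsv=cv2.cvtColor(im,cv2.COLOR_BGR2HSV);d=np.load("pics/top0.npy")
for p in [(240,230),(198,164),(198,174),(293,182),(171,220),(247,180),(223,172),(198,150),(320,200),(316,210),(240,260)]:
    print(p,hsv[p[1],p[0]],d[p[1],p[0]])
roi=np.zeros(im.shape[:2],np.uint8);roi[135:272,158:330]=1
m=((hsv[...,2]>120)&(hsv[...,0]>8)&(hsv[...,0]<30)&(hsv[...,1]>50)&(roi>0)).astype(np.uint8)
m=cv2.morphologyEx(m,cv2.MORPH_OPEN,np.ones((3,3)))
c=max(cv2.findContours(m,0,1)[0],key=cv2.contourArea)[:,0]
print("caddy",rect(c,.036),rect(c,.02),c.min(0),c.max(0))
big=cv2.resize(im[135:272,158:330],None,fx=4,fy=4,interpolation=cv2.INTER_CUBIC);cv2.imwrite("pics/crop0.png",big)
E
```

```text
(240, 230) [ 22  73 251] 0.9083473
(198, 164) [ 14 142 218] 0.9218786
(198, 174) [ 15 138 229] 0.91783494
(293, 182) [ 15 132 231] 0.9147936
(171, 220) [ 21  78 248] 0.892267
(247, 180) [ 23  65 252] 0.9226466
(223, 172) [ 21  70 251] 0.9055727
(198, 150) [ 15 138 227] 0.9099562
(320, 200) [ 11 109 101] 0.92439383
(316, 210) [ 21  77 249] 0.89214003
(240, 260) [ 12 126 121] 0.9101345
caddy ((519.82568359375, 84.27244567871094), (341.030029296875, 261.0341491699219), 85.08866119384766) ((521.36962890625, 84.82588958740234), (347.1699523925781, 265.73382568359375), 85.0886459350586) [165 143] [321 264]
```

View pics/crop0.png

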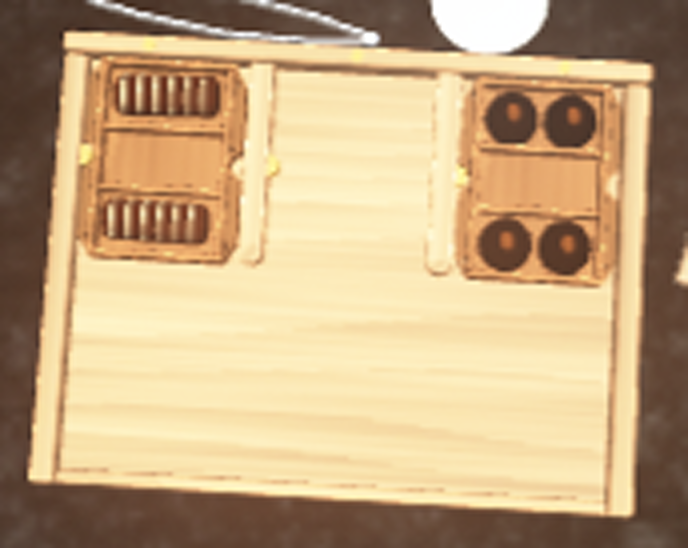

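The crop confirms the trays are seated, with brass rollers on each bay's left wall. I'll check the bay points with tray masks at z=0.032 (tray top).

Run:
```python
from h import *
im=cv2.imread("pics/top0.png");hsv=cv2.cvtColor(im,cv2.COLOR_BGR2HSV)
yaw=np.radians(-4.91);ex=np.array([np.cos(yaw),np.sin(yaw)]);ey=np.array([-ex[1],ex[0]])
for n,(x0,x1) in dict(log=(176,222),dome=(271,316)).items():
    m=np.zeros(im.shape[:2],np.uint8); s=(slice(146,210),slice(x0,x1))
    m[s]=((hsv[s][...,1]>100))*255
    m=cv2.morphologyEx(m,cv2.MORPH_OPEN,np.ones((5,5)))
    c=max(cv2.findContours(m,0,1)[0],key=cv2.contourArea)[:,0]
    print(n,rect(c,.032),c.min(0),c.max(0))
    # wells: brown, well-defined -> chocolate centroid
    dk=np.zeros_like(m);dk[s]=((hsv[s][...,2]<130)&(m[s]>0))
    ys,xs=np.nonzero(dk);P=ray("top",np.c_[xs,ys],.038)[:,:2];print(" choc mid",P.mean(0),len(xs))
for z in(.036,):
  C=np.array([519.8,84.3])/1000
  for nm,y in dict(L=.109,M=0,R=-.109).items(): print(nm,C+ex*.059+ey*y)
# feature points in crop (x4 + offset): roller centres / back-rail/wall ends
def px(a,b): return (158+a/4,135+b/4)
for nm,p,z in [("divL tip",px(252,262),.03),("divR tip",px(438,270),.03),("outer BL",px(66,32),.036),("outer BR",px(653,64),.036),("outer FL",px(29,482),.036),("outer FR",px(633,517),.036)]:
    print(nm,ray("top",p,z)[0])
print("tip expect", [C+ex*.001+ey*y for y in(.0545,-.0545)])
```

```text
log ((588.4400024414062, 189.2802734375), (96.07421875, 122.4972915649414), 84.95507049560547) [176 148] [219 200]
 choc mid [0.59715629 0.18279183] 170
dome ((569.6317138671875, -29.760421752929688), (95.57197570800781, 122.09337615966797), 85.74986267089844) [272 153] [314 206]
 choc mid [ 0.56765042 -0.02732943] 496
L [0.58791289 0.18785015]
M [0.57858349 0.07925014]
R [ 0.56925409 -0.02934987]
divL tip [0.52529366 0.13690221 0.03      ]
divR tip [0.51782372 0.03052321 0.03      ]
outer BL [0.66150322 0.24203898 0.036     ]
outer BR [ 0.63325673 -0.09691454  0.036     ]
outer FL [0.40426608 0.26317661 0.036     ]
outer FR [ 0.37607793 -0.07390218  0.036     ]
tip expect [array([0.52546103, 0.13851441]), array([0.51613163, 0.0299144 ])]
```

Emit:
arm_command --targets '[{"dz":-0.03,"fingers":-0.3},{"dz":-0.03,"turn":-5,"fingers":-0.3},{"dz":-0.03,"turn":-5,"fingers":-0.3},{"turn":-5,"fingers":-0.3},{"turn":-5.2,"fingers":-0.3}]'

```text
schema error: expected keys fingers, dx, dy, dz, turn
```

Emit:
arm_command --targets '[{"dx":-0.02,"dy":-0.032,"fingers":-0.3},{"dx":-0.02,"dy":-0.032,"fingers":-0.3},{"dx":-0.02,"dy":-0.032,"fingers":-0.3},{"dx":-0.02,"dy":-0.032,"fingers":-0.3},{"dx":-0.02,"dy":-0.032,"fingers":-0.3}]'

```text
schema error: expected keys fingers, dx, dy, dz, turn
```

Emit:
arm_command --targets '[{"dx":0,"dy":0,"dz":-0.03,"turn":0,"fingers":-0.3},{"dx":0,"dy":0,"dz":-0.03,"turn":-5,"fingers":-0.3},{"dx":0,"dy":0,"dz":-0.03,"turn":-5,"fingers":-0.3},{"dx":0,"dy":0,"dz":0,"turn":-5,"fingers":-0.3},{"dx":0,"dy":0,"dz":0,"turn":-5.2,"fingers":-0.3}]' --force 20

```text
time: 0.52
tool_pos: [0.2657, 0.5665, 0.3232]
tcp_rot: [0.041, 0.999, 0.002, 0.001]
ft_force: [0.2, -1.0, -0.4]
gripper_width: 0.354
finger_force: 0.0
```

Emit:
arm_command --targets '[{"dx":-0.02,"dy":-0.032,"dz":0,"turn":0,"fingers":-0.3},{"dx":-0.02,"dy":-0.032,"dz":0,"turn":0,"fingers":-0.3},{"dx":-0.02,"dy":-0.032,"dz":0,"turn":0,"fingers":-0.3},{"dx":-0.02,"dy":-0.032,"dz":0,"turn":0,"fingers":-0.3},{"dx":-0.02,"dy":-0.032,"dz":0,"turn":0,"fingers":-0.3}]'

```text
time: 0.93
tool_pos: [0.3518, 0.3959, 0.3209]
tcp_rot: [0.043, 0.999, -0.0, -0.0]
ft_force: [0.8, -0.4, 0.4]
gripper_width: 0.352
finger_force: 0.0
```

Emit:
arm_command --targets '[{"dx":-0.021,"dy":-0.034,"dz":0,"turn":0,"fingers":-0.3},{"dx":-0.021,"dy":-0.034,"dz":0,"turn":0,"fingers":-0.3},{"dx":-0.021,"dy":-0.034,"dz":0,"turn":0,"fingers":-0.3},{"dx":-0.021,"dy":-0.034,"dz":0,"turn":0,"fingers":-0.3},{"dx":-0.021,"dy":-0.034,"dz":0,"turn":0,"fingers":-0.3}]'

```text
time: 1.35
tool_pos: [0.4417, 0.2173, 0.3212]
tcp_rot: [0.043, 0.999, -0.0, -0.0]
ft_force: [1.0, 0.5, -0.3]
gripper_width: 0.349
finger_force: 0.0
```

Emit:
arm_command --targets '[{"dx":-0.021,"dy":-0.034,"dz":0,"turn":0,"fingers":-0.3},{"dx":-0.021,"dy":-0.034,"dz":0,"turn":0,"fingers":-0.3},{"dx":-0.021,"dy":-0.034,"dz":0,"turn":0,"fingers":-0.3},{"dx":-0.021,"dy":-0.034,"dz":0,"turn":0,"fingers":-0.3},{"dx":-0.021,"dy":-0.034,"dz":0,"turn":0,"fingers":-0.3}]'

```text
time: 1.77
tool_pos: [0.5316, 0.039, 0.3211]
tcp_rot: [0.043, 0.999, -0.0, -0.0]
ft_force: [0.0, 1.8, 0.8]
gripper_width: 0.352
finger_force: 0.0
```

Emit:
arm_command --targets '[{"dx":-0.022,"dy":-0.034,"dz":0.03,"turn":0,"fingers":-0.3},{"dx":-0.022,"dy":-0.034,"dz":0.03,"turn":0,"fingers":-0.3},{"dx":0,"dy":0,"dz":0.04,"turn":0,"fingers":-0.3},{"dx":0,"dy":0,"dz":0.04,"turn":0,"fingers":-0.3},{"dx":0,"dy":0,"dz":0.04,"turn":0,"fingers":-0.3}]'

```text
time: 2.18
tool_pos: [0.5625, -0.0191, 0.1499]
tcp_rot: [0.044, 0.999, 0.0, 0.0]
ft_force: [0.1, 0.1, -0.5]
gripper_width: 0.35
finger_force: 0.0
```

Emit:
arm_command --targets '[{"dx":0,"dy":0,"dz":0.03,"turn":0,"fingers":-0.3},{"dx":0,"dy":0,"dz":0,"turn":0,"fingers":-0.3},{"dx":0,"dy":0,"dz":0,"turn":0,"fingers":-0.3},{"dx":0,"dy":0,"dz":0,"turn":0,"fingers":-0.3}]'

```text
time: 2.52
tool_pos: [0.5638, -0.0182, 0.1233]
tcp_rot: [0.043, 0.999, 0.0, 0.001]
ft_force: [0.4, -0.1, 0.7]
gripper_width: 0.348
finger_force: 0.0
```

Run:
```python
from h import *
s=sense();print(s["time"],s["tool_pos"],s["tcp_rot"])
c=calibration("wrist");p,d=read_camera("wrist");cv2.imwrite("pics/w0.png",p[:,:,::-1]);np.save("pics/w0.npy",d)
print(c)
```

```text
2.5167 [ 0.56377415 -0.01817525  0.12326284] [4.30955414e-02 9.99070530e-01 2.42248744e-05 9.21894684e-04]
{'K': array([[271.73044615,   0.        , 254.17462616],
       [  0.        , 271.73044615, 192.52124118],
       [  0.        ,   0.        ,   1.        ]]), 'world_to_cam': array([[ 0.08622813,  0.99627448,  0.00136388, -0.029642  ],
       [-0.95838714,  0.08332275, -0.27304105,  0.54776083],
       [-0.27213747,  0.02223669,  0.96200142, -0.11965686],
       [ 0.        ,  0.        ,  0.        ,  1.        ]])}
```

View pics/w0.png

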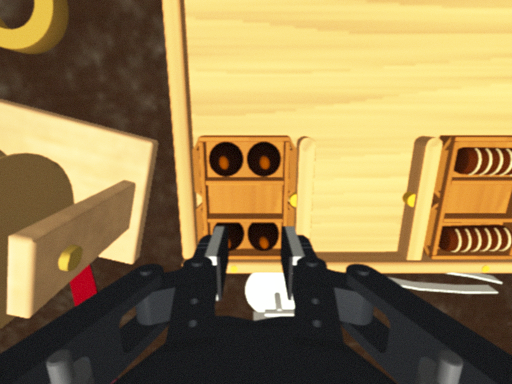

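The wrist view shows the dome tray's finger well at about (245,195), with domes above and below it. The fingertips are at (225..285,240). I'll cast the well centre and cross-check it.

Run:
```python
from h import *
c=dict(K=np.array([[271.73,0,254.17],[0,271.73,192.52],[0,0,1]]),world_to_cam=np.array([[ 0.08622813,  0.99627448,  0.00136388, -0.029642  ],[-0.95838714,  0.08332275, -0.27304105,  0.54776083],[-0.27213747,  0.02223669,  0.96200142, -0.11965686],[0,0,0,1]]))
im=cv2.imread("pics/w0.png");hsv=cv2.cvtColor(im,cv2.COLOR_BGR2HSV)
print([int(v) for v in im[165:225,246].mean(1)])   # column profile through the well
print([int(v) for v in im[196,190:310].mean(1)])
P=ray("wrist",[(205,178),(288,180),(287,212),(203,212),(194,137),(297,137)],.032,c);print(P,P[:4].mean(0))
```

```text
[146, 153, 150, 154, 153, 153, 153, 151, 153, 152, 157, 144, 92, 67, 66, 94, 138, 150, 154, 155, 151, 152, 151, 147, 150, 152, 152, 149, 147, 150, 150, 151, 148, 153, 151, 148, 151, 151, 148, 148, 152, 149, 148, 150, 151, 149, 152, 144, 102, 71, 65, 68, 69, 84, 137, 151, 150, 146, 149, 151]
[178, 161, 125, 88, 80, 98, 162, 205, 210, 203, 193, 174, 157, 149, 143, 117, 68, 65, 100, 144, 155, 160, 159, 159, 157, 159, 155, 155, 158, 154, 153, 156, 154, 154, 156, 153, 157, 154, 155, 156, 153, 154, 151, 151, 150, 151, 152, 155, 151, 154, 154, 151, 152, 151, 150, 154, 151, 151, 150, 147, 146, 143, 145, 145, 147, 142, 151, 152, 151, 148, 150, 147, 149, 148, 147, 148, 155, 152, 153, 153, 151, 150, 147, 142, 145, 146, 148, 149, 153, 157, 155, 150, 109, 107, 139, 149, 145, 141, 125, 117, 107, 139, 175, 189, 193, 192, 182, 175, 204, 210, 208, 206, 208, 210, 211, 214, 215, 215, 217, 214]
[[ 0.54387368 -0.06063277  0.032     ]
 [ 0.55197033  0.01177996  0.032     ]
 [ 0.58171114  0.00931186  0.032     ]
 [ 0.57509209 -0.06672616  0.032     ]
 [ 0.50804022 -0.06506578  0.032     ]
 [ 0.51552168  0.02127158  0.032     ]] [ 0.56316181 -0.02656678  0.032     ]
```

Emit:
arm_command --targets '[{"dx":-0.003,"dy":-0.0045,"dz":0.02,"turn":0,"fingers":-0.3},{"dx":-0.003,"dy":-0.0045,"dz":0.02,"turn":0,"fingers":-0.3},{"dx":0,"dy":0,"dz":0.025,"turn":0,"fingers":-0.3},{"dx":0,"dy":0,"dz":0.01,"turn":0,"fingers":-0.3},{"dx":0,"dy":0,"dz":0,"turn":0,"fingers":-0.3}]'

```text
time: 2.98
tool_pos: [0.5675, -0.0276, 0.0463]
tcp_rot: [0.043, 0.999, 0.0, -0.001]
ft_force: [-0.7, 0.5, 0.4]
gripper_width: 0.352
finger_force: 0.0
```

Emit:
arm_command --targets '[{"dx":0,"dy":0,"dz":0,"turn":0,"fingers":-0.3},{"dx":0,"dy":0,"dz":0,"turn":0,"fingers":-0.3}]'

```text
time: 3.15
tool_pos: [0.5691, -0.0275, 0.0485]
tcp_rot: [0.043, 0.999, 0.0, 0.001]
ft_force: [0.4, 0.1, 0.5]
gripper_width: 0.353
finger_force: 0.0
```

Run:
```python
from h import *
s=sense();print(s["time"],s["tool_pos"],s["tcp_rot"])
p,d=read_camera("wrist");q,_=read_camera("scene")
a=p[:,:,::-1][130:330,130:380];b=cv2.resize(q[165:230,170:330,::-1],None,fx=3,fy=3,interpolation=cv2.INTER_CUBIC)
a=cv2.resize(a,None,fx=1.6,fy=1.6)
o=np.zeros((a.shape[0]+b.shape[0],480,3),np.uint8);o[:a.shape[0],:a.shape[1]]=a;o[a.shape[0]:,:b.shape[1]]=b
cv2.imwrite("pics/w1.png",o)
```

```text
3.15 [ 0.56910131 -0.02752049  0.04848195] [4.30086982e-02 9.99073816e-01 5.85179464e-05 1.32622342e-03]
```

View pics/w1.png

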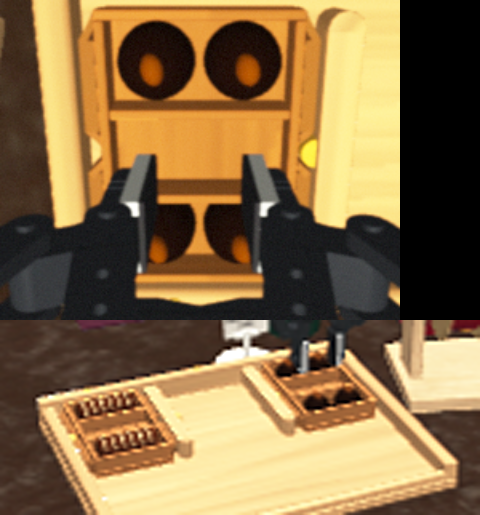

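The combined view shows the fingertips (crop 145–265, row 160) centred on the well and above it. I'll descend into it.

Emit:
arm_command --targets '[{"dx":0,"dy":0,"dz":0.009,"turn":0,"fingers":-0.3},{"dx":0,"dy":0,"dz":0.009,"turn":0,"fingers":-0.3},{"dx":0,"dy":0,"dz":0.004,"turn":0,"fingers":-0.3},{"dx":0,"dy":0,"dz":0.0,"turn":0,"fingers":-0.3}]'

```text
time: 3.58
tool_pos: [0.5669, -0.0277, 0.0232]
tcp_rot: [0.043, 0.999, -0.0, -0.001]
ft_force: [-0.5, 0.7, 0.5]
gripper_width: 0.352
finger_force: 0.0
```

Emit:
arm_command --targets '[{"dx":0,"dy":0,"dz":0.003,"turn":0,"fingers":-0.3},{"dx":0,"dy":0,"dz":0.003,"turn":0,"fingers":-0.3},{"dx":0,"dy":0,"dz":0,"turn":0,"fingers":-0.15},{"dx":0,"dy":0,"dz":0,"turn":0,"fingers":-0.15},{"dx":0,"dy":0,"dz":0,"turn":0,"fingers":-0.15}]'

```text
time: 4.0
tool_pos: [0.568, -0.0277, 0.0188]
tcp_rot: [0.043, 0.999, -0.0, 0.0]
ft_force: [-0.3, 1.0, 0.6]
gripper_width: 0.426
finger_force: 0.0
```

Emit:
arm_command --targets '[{"dx":0.005,"dy":0,"dz":0,"turn":0,"fingers":-0.1},{"dx":0.005,"dy":0,"dz":0,"turn":0,"fingers":-0.1},{"dx":0.006,"dy":0,"dz":0,"turn":0,"fingers":-0.1},{"dx":0.006,"dy":0,"dz":0,"turn":0,"fingers":-0.1},{"dx":0.008,"dy":0,"dz":0,"turn":0,"fingers":-0.1}]'

```text
time: 4.42
tool_pos: [0.5391, -0.0257, 0.0192]
tcp_rot: [0.044, 0.999, -0.0, 0.002]
ft_force: [3.9, -1.0, 0.9]
gripper_width: 0.451
finger_force: 2.3
```

Emit:
arm_command --targets '[{"dx":0.01,"dy":0,"dz":0,"turn":0,"fingers":-0.1},{"dx":0.01,"dy":0,"dz":0,"turn":0,"fingers":-0.1},{"dx":0.01,"dy":0,"dz":0,"turn":0,"fingers":-0.1},{"dx":0.01,"dy":0,"dz":0,"turn":0,"fingers":-0.1},{"dx":0.01,"dy":0,"dz":0,"turn":0,"fingers":-0.1}]'

```text
time: 4.83
tool_pos: [0.488, -0.0206, 0.0192]
tcp_rot: [0.043, 0.999, 0.0, 0.001]
ft_force: [3.2, -0.1, 0.8]
gripper_width: 0.452
finger_force: 1.3
```

Emit:
arm_command --targets '[{"dx":0.01,"dy":0,"dz":0,"turn":0,"fingers":-0.1},{"dx":0.01,"dy":0,"dz":0,"turn":0,"fingers":-0.1},{"dx":0.01,"dy":0,"dz":0,"turn":0,"fingers":-0.1},{"dx":0.008,"dy":0,"dz":0,"turn":0,"fingers":-0.1},{"dx":0.006,"dy":0,"dz":0,"turn":0,"fingers":-0.1}]'

```text
time: 5.25
tool_pos: [0.444, -0.0169, 0.0191]
tcp_rot: [0.043, 0.999, 0.0, 0.001]
ft_force: [3.6, 0.2, 2.4]
gripper_width: 0.454
finger_force: 1.6
```

Emit:
arm_command --targets '[{"dx":0,"dy":0,"dz":0,"turn":0,"fingers":-0.1},{"dx":0,"dy":0,"dz":0,"turn":0,"fingers":-0.1}]'

```text
time: 5.42
tool_pos: [0.4433, -0.017, 0.0186]
tcp_rot: [0.043, 0.999, -0.0, -0.001]
ft_force: [0.5, 0.2, 0.4]
gripper_width: 0.451
finger_force: 0.0
```

```bash
cat > see.py <<'E'
import sys
from h import *
s=sense();print(s["time"],s["tool_pos"],s["ft_force"])
yaw=np.radians(-4.91);ex=np.array([np.cos(yaw),np.sin(yaw)]);ey=np.array([-ex[1],ex[0]])
M=np.array([.5788,.0794])
print("tcp in bay_middle",[(s["tool_pos"][:2]-M)@e*1000 for e in(ex,ey)])
p,d=read_camera("top");cv2.imwrite("pics/last.png",p[:,:,::-1]);hsv=cv2.cvtColor(p,cv2.COLOR_RGB2HSV)
m=np.zeros(p.shape[:2],np.uint8);r=(slice(146,259),slice(170,318))
m[r]=(hsv[r][...,1]>100)*255
m=cv2.morphologyEx(m,cv2.MORPH_OPEN,np.ones((5,5)))
for c in cv2.findContours(m,0,1)[0]:
    if cv2.contourArea(c)>1000:
        b=rect(c[:,0],.032);q=np.array(b[0])/1000-M
        print("tray in bay_middle mm",np.round([q@ex*1000,q@ey*1000],1),"size",np.round(b[1],1),"yaw",round((b[2]+45)%90-45+4.9,1))
E
python3 see.py
```

```text
5.4167 [ 0.44334194 -0.01695531  0.01861842] [0.51553164 0.24205575 0.39633955]
tcp in bay_middle [np.float64(-126.71384786493212), np.float64(-107.59568731984184)]
tray in bay_middle mm [  0.2 110.3] size [ 96.1 122.5] yaw 0.1
```

Emit:
arm_command --targets '[{"dx":0,"dy":0.008,"dz":0,"turn":0,"fingers":-0.1},{"dx":0,"dy":0.012,"dz":0,"turn":0,"fingers":-0.1},{"dx":0,"dy":0.012,"dz":0,"turn":0,"fingers":-0.1},{"dx":0,"dy":0.012,"dz":0,"turn":0,"fingers":-0.1},{"dx":0,"dy":0.012,"dz":0,"turn":0,"fingers":-0.1}]'

```text
time: 5.88
tool_pos: [0.4489, 0.0391, 0.0184]
tcp_rot: [0.044, 0.999, -0.0, -0.001]
ft_force: [-0.4, -2.2, 1.6]
gripper_width: 0.447
finger_force: 1.5
```

Emit:
arm_command --targets '[{"dx":0,"dy":0.012,"dz":0,"turn":0,"fingers":-0.1},{"dx":0,"dy":0.012,"dz":0,"turn":0,"fingers":-0.1},{"dx":0,"dy":0.012,"dz":0,"turn":0,"fingers":-0.1},{"dx":0,"dy":0.01,"dz":0,"turn":0,"fingers":-0.1},{"dx":0,"dy":0.007,"dz":0,"turn":0,"fingers":-0.1}]'

```text
time: 6.3
tool_pos: [0.4535, 0.0927, 0.0184]
tcp_rot: [0.043, 0.999, -0.0, -0.0]
ft_force: [-0.1, -2.2, 0.8]
gripper_width: 0.451
finger_force: 1.3
```

Emit:
arm_command --targets '[{"dx":0,"dy":0,"dz":0,"turn":0,"fingers":-0.1},{"dx":0,"dy":0,"dz":0,"turn":0,"fingers":-0.1}]'

```text
time: 6.47
tool_pos: [0.4537, 0.0922, 0.0186]
tcp_rot: [0.043, 0.999, 0.0, -0.0]
ft_force: [-0.2, -0.2, -0.7]
gripper_width: 0.451
finger_force: 0.0
```

```bash
python3 see.py
python3 - <<'E'
from h import *
p,_=read_camera("wrist");a=cv2.resize(p[100:384,100:420,::-1],None,fx=1.5,fy=1.5)
q=cv2.imread("pics/last.png")[130:272,150:330];q=cv2.resize(q,None,fx=1.7,fy=1.7)
o=np.zeros((max(len(a),len(q)),a.shape[1]+q.shape[1],3),np.uint8);o[:len(a),:a.shape[1]]=a;o[:len(q),a.shape[1]:]=q
cv2.imwrite("pics/w2.png",o)
E
```

```text
6.4667 [0.45371929 0.09218309 0.01856281] [-0.21797625 -0.18960691 -0.65205702]
tcp in bay_middle [np.float64(-125.71582617473793), np.float64(2.030419675801705)]
tray in bay_middle mm [1.000e-01 1.103e+02] size [ 96.1 122.3] yaw 0.1
```

View pics/w2.png

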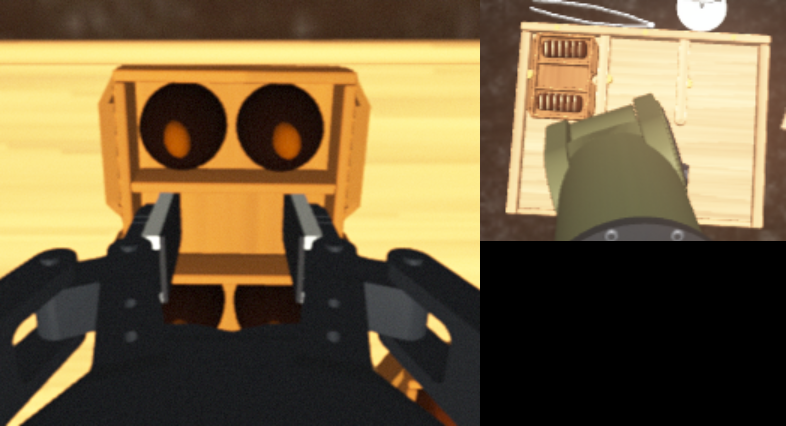

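The wrist view shows the tray square in the hand and clear of the lip (lip row 40, tray edge row 67). I'll push it into the middle bay.

Emit:
arm_command --targets '[{"dx":-0.007,"dy":-0.0005,"dz":0,"turn":0,"fingers":-0.1},{"dx":-0.007,"dy":-0.0005,"dz":0,"turn":0,"fingers":-0.1},{"dx":-0.007,"dy":0,"dz":0,"turn":0,"fingers":-0.1},{"dx":-0.007,"dy":0,"dz":0,"turn":0,"fingers":-0.1},{"dx":-0.007,"dy":0,"dz":0,"turn":0,"fingers":-0.1}]'

```text
time: 6.98
tool_pos: [0.4888, 0.0872, 0.0186]
tcp_rot: [0.043, 0.999, -0.0, -0.001]
ft_force: [-3.2, 0.6, 2.5]
gripper_width: 0.45
finger_force: 1.8
```

Emit:
arm_command --targets '[{"dx":-0.007,"dy":0,"dz":0,"turn":0,"fingers":-0.1},{"dx":-0.007,"dy":0,"dz":0,"turn":0,"fingers":-0.1},{"dx":-0.007,"dy":0,"dz":0,"turn":0,"fingers":-0.1},{"dx":-0.007,"dy":0,"dz":0,"turn":0,"fingers":-0.1},{"dx":-0.007,"dy":0,"dz":0,"turn":0,"fingers":-0.1}]'

```text
time: 7.4
tool_pos: [0.5242, 0.0845, 0.0186]
tcp_rot: [0.043, 0.999, 0.0, 0.0]
ft_force: [-2.3, -0.2, 0.9]
gripper_width: 0.452
finger_force: 1.5
```

Entered cleanly. About 61 mm remains, past the roller.

Emit:
arm_command --targets '[{"dx":-0.007,"dy":0,"dz":0,"turn":0,"fingers":-0.1},{"dx":-0.007,"dy":0,"dz":0,"turn":0,"fingers":-0.1},{"dx":-0.007,"dy":0,"dz":0,"turn":0,"fingers":-0.1},{"dx":-0.007,"dy":0,"dz":0,"turn":0,"fingers":-0.1},{"dx":-0.007,"dy":0,"dz":0,"turn":0,"fingers":-0.1}]'

```text
time: 7.82
tool_pos: [0.5582, 0.0805, 0.0184]
tcp_rot: [0.043, 0.999, -0.001, -0.001]
ft_force: [-5.0, -2.3, -0.0]
gripper_width: 0.448
finger_force: 1.9
```

Emit:
arm_command --targets '[{"dx":-0.007,"dy":0,"dz":0,"turn":0,"fingers":-0.1},{"dx":-0.007,"dy":0,"dz":0,"turn":0,"fingers":-0.1},{"dx":-0.006,"dy":0,"dz":0,"turn":0,"fingers":-0.1},{"dx":-0.005,"dy":0,"dz":0,"turn":0,"fingers":-0.1},{"dx":-0.001,"dy":0,"dz":0,"turn":0,"fingers":-0.1}]'

```text
time: 8.23
tool_pos: [0.585, 0.0797, 0.0187]
tcp_rot: [0.043, 0.999, 0.0, 0.0]
ft_force: [-3.2, -1.3, 0.6]
gripper_width: 0.453
finger_force: 2.1
```

Emit:
arm_command --targets '[{"dx":0,"dy":0,"dz":0,"turn":0,"fingers":-0.1},{"dx":0,"dy":0,"dz":0,"turn":0,"fingers":-0.1}]'

```text
time: 8.4
tool_pos: [0.5849, 0.0797, 0.0189]
tcp_rot: [0.043, 0.999, 0.0, 0.001]
ft_force: [-0.2, 0.6, -2.2]
gripper_width: 0.452
finger_force: 0.3
```

```bash
python3 see.py
```

```text
8.4 [0.58490652 0.07973324 0.0188822 ] [-0.15972387  0.59707373 -2.17755669]
tcp in bay_middle [np.float64(6.055590773467052), np.float64(0.8546812823469357)]
tray in bay_middle mm [ -0.5 121.9] size [ 75.9 121.5] yaw 3.3
```

Emit:
arm_command --targets '[{"dx":0.006,"dy":0,"dz":0,"turn":0,"fingers":-0.3},{"dx":0,"dy":0,"dz":0,"turn":0,"fingers":-0.3},{"dx":0,"dy":0,"dz":-0.015,"turn":0,"fingers":-0.3},{"dx":0,"dy":0,"dz":-0.035,"turn":0,"fingers":-0.3},{"dx":0,"dy":0.02,"dz":0,"turn":0,"fingers":-0.3}]'

```text
time: 8.87
tool_pos: [0.5828, 0.0954, 0.0737]
tcp_rot: [0.046, 0.999, -0.001, 0.004]
ft_force: [1.7, -0.4, -0.8]
gripper_width: 0.356
finger_force: 0.0
```

Emit:
arm_command --targets '[{"dx":0,"dy":0.03,"dz":0,"turn":0,"fingers":-0.3},{"dx":0,"dy":0.03,"dz":0,"turn":0,"fingers":-0.3},{"dx":0,"dy":0.028,"dz":0,"turn":0,"fingers":-0.3},{"dx":0,"dy":0,"dz":0,"turn":0,"fingers":-0.3},{"dx":0,"dy":0,"dz":0,"turn":0,"fingers":-0.3}]'

```text
time: 9.28
tool_pos: [0.5872, 0.1901, 0.0688]
tcp_rot: [0.041, 0.999, 0.001, 0.0]
ft_force: [-0.1, -0.2, 0.1]
gripper_width: 0.348
finger_force: 0.0
```

```bash
python3 see.py
python3 - <<'E'
from h import *
p,_=read_camera("wrist");a=cv2.resize(p[100:384,60:420,::-1],None,fx=1.3,fy=1.3)
q=cv2.imread("pics/last.png")[130:272,150:330];q=cv2.resize(q,None,fx=1.7,fy=1.7)
o=np.zeros((max(len(a),len(q)),a.shape[1]+q.shape[1],3),np.uint8);o[:len(a),:a.shape[1]]=a;o[:len(q),a.shape[1]:]=q
cv2.imwrite("pics/w3.png",o)
E
```

```text
9.2833 [0.58722269 0.19011236 0.06879423] [-0.05302683 -0.24718133  0.14581885]
tcp in bay_middle [np.float64(-1.08417682338678), np.float64(111.02698951424871)]
tray in bay_middle mm [1.6 1.5] size [ 95.6 122.4] yaw 0.1
```

View pics/w3.png

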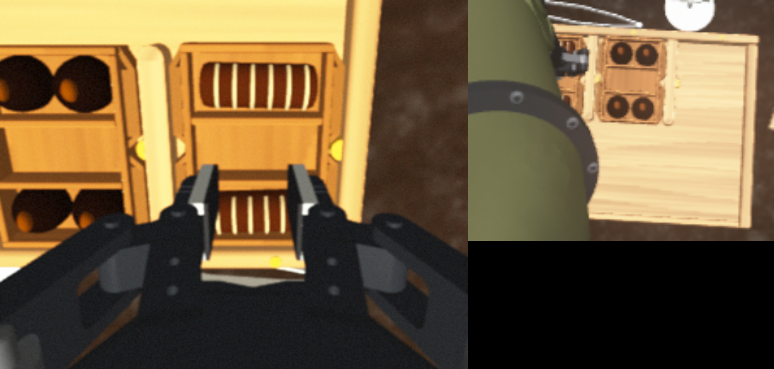

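The dome tray is parked home in the middle bay and the fingers hover over the log tray's well. Descending.

Emit:
arm_command --targets '[{"dx":-0.001,"dy":-0.0015,"dz":0.02,"turn":0,"fingers":-0.3},{"dx":0,"dy":0,"dz":0.015,"turn":0,"fingers":-0.3},{"dx":0,"dy":0,"dz":0.01,"turn":0,"fingers":-0.3},{"dx":0,"dy":0,"dz":0.005,"turn":0,"fingers":-0.3},{"dx":0,"dy":0,"dz":0.0,"turn":0,"fingers":-0.3}]'

```text
time: 9.8
tool_pos: [0.5878, 0.1846, 0.0176]
tcp_rot: [0.044, 0.999, -0.001, -0.001]
ft_force: [-0.5, -0.1, 0.3]
gripper_width: 0.352
finger_force: 0.0
```

Emit:
arm_command --targets '[{"dx":0,"dy":0,"dz":0,"turn":0,"fingers":-0.1},{"dx":0,"dy":0,"dz":0,"turn":0,"fingers":-0.1},{"dx":0,"dy":0,"dz":0,"turn":0,"fingers":-0.1}]'

```text
time: 10.05
tool_pos: [0.5889, 0.1859, 0.0195]
tcp_rot: [0.043, 0.999, 0.0, 0.001]
ft_force: [0.2, 1.1, 0.2]
gripper_width: 0.447
finger_force: 0.1
```

Emit:
arm_command --targets '[{"dx":0.005,"dy":0,"dz":0,"turn":0,"fingers":-0.1},{"dx":0.005,"dy":0,"dz":0,"turn":0,"fingers":-0.1},{"dx":0.006,"dy":0,"dz":0,"turn":0,"fingers":-0.1},{"dx":0.008,"dy":0,"dz":0,"turn":0,"fingers":-0.1},{"dx":0.01,"dy":0,"dz":0,"turn":0,"fingers":-0.1}]'

```text
time: 10.47
tool_pos: [0.5564, 0.1887, 0.0195]
tcp_rot: [0.043, 0.999, 0.0, 0.002]
ft_force: [5.7, 0.0, 0.1]
gripper_width: 0.451
finger_force: 2.7
```

Emit:
arm_command --targets '[{"dx":0.01,"dy":0,"dz":0,"turn":0,"fingers":-0.1},{"dx":0.01,"dy":0,"dz":0,"turn":0,"fingers":-0.1},{"dx":0.01,"dy":0,"dz":0,"turn":0,"fingers":-0.1},{"dx":0.01,"dy":0,"dz":0,"turn":0,"fingers":-0.1},{"dx":0.01,"dy":0,"dz":0,"turn":0,"fingers":-0.1}]'

```text
time: 10.88
tool_pos: [0.5047, 0.1933, 0.0193]
tcp_rot: [0.043, 0.999, 0.0, 0.001]
ft_force: [4.4, -0.5, 3.6]
gripper_width: 0.453
finger_force: 2.4
```

Emit:
arm_command --targets '[{"dx":0.01,"dy":0,"dz":0,"turn":0,"fingers":-0.1},{"dx":0.01,"dy":0,"dz":0,"turn":0,"fingers":-0.1},{"dx":0.01,"dy":0,"dz":0,"turn":0,"fingers":-0.1},{"dx":0.007,"dy":0,"dz":0,"turn":0,"fingers":-0.1},{"dx":0.005,"dy":0,"dz":0,"turn":0,"fingers":-0.1}]'

```text
time: 11.3
tool_pos: [0.4613, 0.1967, 0.0186]
tcp_rot: [0.043, 0.999, -0.0, -0.001]
ft_force: [2.7, 1.0, 1.5]
gripper_width: 0.45
finger_force: 1.6
```

Emit:
arm_command --targets '[{"dx":0,"dy":0,"dz":0,"turn":0,"fingers":-0.1},{"dx":0,"dy":0,"dz":0,"turn":0,"fingers":-0.1}]'

```text
time: 11.47
tool_pos: [0.4611, 0.1966, 0.0182]
tcp_rot: [0.043, 0.999, -0.0, -0.001]
ft_force: [-1.0, 0.5, 0.1]
gripper_width: 0.447
finger_force: 0.4
```

```bash
python3 see.py
```

```text
11.4667 [0.46113038 0.19664729 0.01819577] [-1.02573075  0.48703382  0.10656756]
tcp in bay_middle [np.float64(-127.27311203164227), np.float64(106.74559359847694)]
tray in bay_middle mm [1.1 1.5] size [ 95.4 121.2] yaw 0.1
```

Emit:
arm_command --targets '[{"dx":0,"dy":-0.008,"dz":0,"turn":0,"fingers":-0.1},{"dx":0,"dy":-0.012,"dz":0,"turn":0,"fingers":-0.1},{"dx":0,"dy":-0.012,"dz":0,"turn":0,"fingers":-0.1},{"dx":0,"dy":-0.012,"dz":0,"turn":0,"fingers":-0.1},{"dx":0,"dy":-0.012,"dz":0,"turn":0,"fingers":-0.1}]'

```text
time: 11.93
tool_pos: [0.4577, 0.1388, 0.0186]
tcp_rot: [0.044, 0.999, -0.0, -0.0]
ft_force: [1.1, 2.0, -1.5]
gripper_width: 0.451
finger_force: 0.8
```

Emit:
arm_command --targets '[{"dx":0,"dy":-0.012,"dz":0,"turn":0,"fingers":-0.1},{"dx":0,"dy":-0.012,"dz":0,"turn":0,"fingers":-0.1},{"dx":0,"dy":-0.012,"dz":0,"turn":0,"fingers":-0.1},{"dx":0,"dy":-0.012,"dz":0,"turn":0,"fingers":-0.1},{"dx":0,"dy":-0.012,"dz":0,"turn":0,"fingers":-0.1}]'

```text
time: 12.35
tool_pos: [0.4526, 0.0795, 0.0187]
tcp_rot: [0.044, 0.999, -0.0, -0.0]
ft_force: [-0.3, 1.3, -0.6]
gripper_width: 0.448
finger_force: 0.8
```

Emit:
arm_command --targets '[{"dx":0,"dy":-0.012,"dz":0,"turn":0,"fingers":-0.1},{"dx":0,"dy":-0.012,"dz":0,"turn":0,"fingers":-0.1},{"dx":0,"dy":-0.012,"dz":0,"turn":0,"fingers":-0.1},{"dx":0,"dy":-0.012,"dz":0,"turn":0,"fingers":-0.1},{"dx":0,"dy":-0.012,"dz":0,"turn":0,"fingers":-0.1}]'

```text
time: 12.77
tool_pos: [0.4472, 0.0197, 0.0187]
tcp_rot: [0.044, 0.999, -0.0, -0.0]
ft_force: [-0.3, 2.3, -1.2]
gripper_width: 0.451
finger_force: 0.8
```

Emit:
arm_command --targets '[{"dx":0,"dy":-0.012,"dz":0,"turn":0,"fingers":-0.1},{"dx":0,"dy":-0.012,"dz":0,"turn":0,"fingers":-0.1},{"dx":0,"dy":-0.01,"dz":0,"turn":0,"fingers":-0.1},{"dx":0,"dy":-0.007,"dz":0,"turn":0,"fingers":-0.1},{"dx":0,"dy":0,"dz":0,"turn":0,"fingers":-0.1}]'

```text
time: 13.18
tool_pos: [0.4437, -0.0203, 0.0187]
tcp_rot: [0.044, 0.999, 0.0, -0.0]
ft_force: [0.0, -0.4, 0.3]
gripper_width: 0.449
finger_force: 0.0
```

```bash
python3 see.py
python3 - <<'E'
from h import *
p,_=read_camera("wrist");a=cv2.resize(p[80:384,60:420,::-1],None,fx=1.3,fy=1.3)
q=cv2.imread("pics/last.png")[130:272,150:330];q=cv2.resize(q,None,fx=1.7,fy=1.7)
o=np.zeros((max(len(a),len(q)),a.shape[1]+q.shape[1],3),np.uint8);o[:len(a),:a.shape[1]]=a;o[:len(q),a.shape[1]:]=q
cv2.imwrite("pics/w4.png",o)
E
```

```text
13.1833 [ 0.44372781 -0.02031437  0.01874922] [ 0.03262803 -0.38681648  0.28717764]
tcp in bay_middle [np.float64(-126.04188758138221), np.float64(-110.90939058857562)]
tray in bay_middle mm [1.1 1.4] size [ 95.3 120.9] yaw -0.1
```

View pics/w4.png

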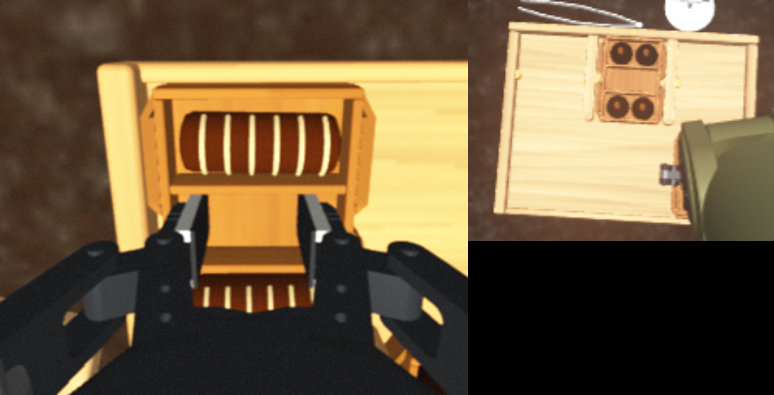

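The log tray stands square in the aisle beside the right wall (wall col ~145, tray left edge ~150). Pushing in.

Emit:
arm_command --targets '[{"dx":-0.007,"dy":0.0005,"dz":0,"turn":0,"fingers":-0.1},{"dx":-0.007,"dy":0.0005,"dz":0,"turn":0,"fingers":-0.1},{"dx":-0.007,"dy":0,"dz":0,"turn":0,"fingers":-0.1},{"dx":-0.007,"dy":0,"dz":0,"turn":0,"fingers":-0.1},{"dx":-0.007,"dy":0,"dz":0,"turn":0,"fingers":-0.1}]'

```text
time: 13.7
tool_pos: [0.4794, -0.0215, 0.0186]
tcp_rot: [0.043, 0.999, -0.0, -0.001]
ft_force: [-3.5, 0.2, 3.2]
gripper_width: 0.447
finger_force: 1.8
```

Emit:
arm_command --targets '[{"dx":-0.007,"dy":0,"dz":0,"turn":0,"fingers":-0.1},{"dx":-0.007,"dy":0,"dz":0,"turn":0,"fingers":-0.1},{"dx":-0.007,"dy":0,"dz":0,"turn":0,"fingers":-0.1},{"dx":-0.007,"dy":0,"dz":0,"turn":0,"fingers":-0.1},{"dx":-0.007,"dy":0,"dz":0,"turn":0,"fingers":-0.1}]'

```text
time: 14.12
tool_pos: [0.5148, -0.0247, 0.0186]
tcp_rot: [0.043, 0.999, -0.0, 0.0]
ft_force: [-2.5, 0.4, -0.0]
gripper_width: 0.45
finger_force: 1.1
```

Emit:
arm_command --targets '[{"dx":-0.007,"dy":0,"dz":0,"turn":0,"fingers":-0.1},{"dx":-0.007,"dy":0,"dz":0,"turn":0,"fingers":-0.1},{"dx":-0.007,"dy":0,"dz":0,"turn":0,"fingers":-0.1},{"dx":-0.007,"dy":0,"dz":0,"turn":0,"fingers":-0.1},{"dx":-0.007,"dy":0,"dz":0,"turn":0,"fingers":-0.1}]'

```text
time: 14.53
tool_pos: [0.548, -0.0281, 0.0184]
tcp_rot: [0.043, 0.999, -0.0, -0.001]
ft_force: [-5.3, -0.8, 1.5]
gripper_width: 0.45
finger_force: 2.7
```

Emit:
arm_command --targets '[{"dx":-0.007,"dy":0,"dz":0,"turn":0,"fingers":-0.1},{"dx":-0.007,"dy":0,"dz":0,"turn":0,"fingers":-0.1},{"dx":-0.006,"dy":0,"dz":0,"turn":0,"fingers":-0.1},{"dx":-0.005,"dy":0,"dz":0,"turn":0,"fingers":-0.1},{"dx":-0.002,"dy":0,"dz":0,"turn":0,"fingers":-0.1}]'

```text
time: 14.95
tool_pos: [0.5756, -0.0301, 0.0184]
tcp_rot: [0.043, 0.999, -0.0, -0.001]
ft_force: [-8.6, -0.6, 5.9]
gripper_width: 0.449
finger_force: 4.3
```

Emit:
arm_command --targets '[{"dx":0,"dy":0,"dz":0,"turn":0,"fingers":-0.1},{"dx":0,"dy":0,"dz":0,"turn":0,"fingers":-0.1}]'

```text
time: 15.12
tool_pos: [0.5755, -0.0301, 0.0185]
tcp_rot: [0.043, 0.999, -0.0, -0.0]
ft_force: [-3.4, -0.9, -0.3]
gripper_width: 0.448
finger_force: 1.7
```

```bash
python3 see.py
```

```text
15.1167 [ 0.57553258 -0.03006678  0.01846208] [-3.42005332 -0.9178289  -0.29840755]
tcp in bay_middle [np.float64(6.113918231697076), np.float64(-109.34474191951763)]
tray in bay_middle mm [1.3 1.7] size [ 95. 121.] yaw 0.9
```

Emit:
arm_command --targets '[{"dx":0.006,"dy":0,"dz":0,"turn":0,"fingers":-0.3},{"dx":0,"dy":0,"dz":0,"turn":0,"fingers":-0.3},{"dx":0,"dy":0,"dz":-0.015,"turn":0,"fingers":-0.3},{"dx":0,"dy":0,"dz":-0.035,"turn":0,"fingers":-0.3},{"dx":0,"dy":0.02,"dz":0,"turn":0,"fingers":-0.3}]'

```text
time: 15.58
tool_pos: [0.5748, -0.014, 0.0737]
tcp_rot: [0.046, 0.999, -0.001, 0.004]
ft_force: [1.2, -0.7, 0.5]
gripper_width: 0.348
finger_force: 0.0
```

Emit:
arm_command --targets '[{"dx":0,"dy":0.03,"dz":0,"turn":0,"fingers":-0.3},{"dx":0,"dy":0.03,"dz":0,"turn":0,"fingers":-0.3},{"dx":0,"dy":0.029,"dz":0,"turn":0,"fingers":-0.3},{"dx":0,"dy":0,"dz":0,"turn":0,"fingers":-0.3},{"dx":0,"dy":0,"dz":0,"turn":0,"fingers":-0.3}]'

```text
time: 16.0
tool_pos: [0.5799, 0.0821, 0.0691]
tcp_rot: [0.041, 0.999, 0.001, 0.001]
ft_force: [0.7, -1.1, -0.1]
gripper_width: 0.349
finger_force: 0.0
```

```bash
python3 see.py
python3 - <<'E'
from h import *
p,_=read_camera("wrist");a=cv2.resize(p[80:384,60:420,::-1],None,fx=1.3,fy=1.3)
q=cv2.imread("pics/last.png")[130:272,150:330];q=cv2.resize(q,None,fx=1.7,fy=1.7)
o=np.zeros((max(len(a),len(q)),a.shape[1]+q.shape[1],3),np.uint8);o[:len(a),:a.shape[1]]=a;o[:len(q),a.shape[1]:]=q
cv2.imwrite("pics/w5.png",o)
E
```

```text
16.0 [0.57985021 0.0821221  0.0690974 ] [ 0.66618586 -1.0989285  -0.06947742]
tcp in bay_middle [np.float64(0.8133647940336936), np.float64(2.8019945765631484)]
```

View pics/w5.png

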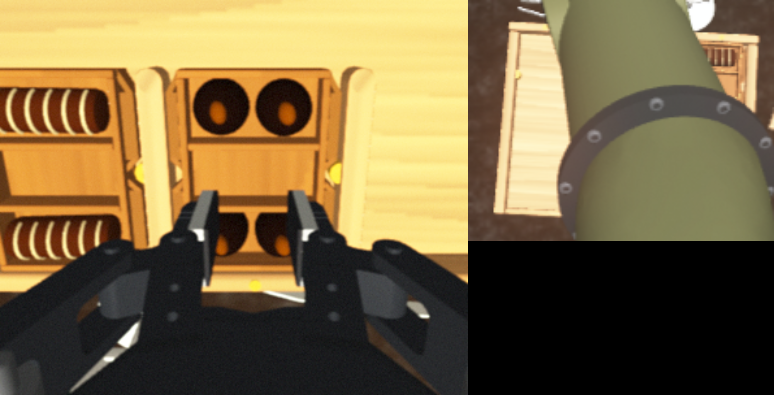

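The wrist view shows both rollers (141,172 and 336,174) seated in the notches and the tray fronts level, so the log tray is home. Picking up the dome tray again.

Emit:
arm_command --targets '[{"dx":0,"dy":-0.0005,"dz":0.02,"turn":0,"fingers":-0.3},{"dx":0,"dy":0,"dz":0.015,"turn":0,"fingers":-0.3},{"dx":0,"dy":0,"dz":0.01,"turn":0,"fingers":-0.3},{"dx":0,"dy":0,"dz":0.005,"turn":0,"fingers":-0.3},{"dx":0,"dy":0,"dz":0,"turn":0,"fingers":-0.3}]'

```text
time: 16.52
tool_pos: [0.5786, 0.0776, 0.0177]
tcp_rot: [0.044, 0.999, -0.0, -0.001]
ft_force: [-0.5, -0.2, 0.0]
gripper_width: 0.351
finger_force: 0.0
```

Emit:
arm_command --targets '[{"dx":0,"dy":0,"dz":0,"turn":0,"fingers":-0.1},{"dx":0,"dy":0,"dz":0,"turn":0,"fingers":-0.1},{"dx":0,"dy":0,"dz":0,"turn":0,"fingers":-0.1}]'

```text
time: 16.77
tool_pos: [0.5797, 0.0787, 0.0195]
tcp_rot: [0.043, 0.999, 0.0, 0.001]
ft_force: [0.8, 0.5, 0.0]
gripper_width: 0.45
finger_force: 0.0
```

Emit:
arm_command --targets '[{"dx":0.005,"dy":0,"dz":0,"turn":0,"fingers":-0.1},{"dx":0.005,"dy":0,"dz":0,"turn":0,"fingers":-0.1},{"dx":0.006,"dy":0,"dz":0,"turn":0,"fingers":-0.1},{"dx":0.008,"dy":0,"dz":0,"turn":0,"fingers":-0.1},{"dx":0.01,"dy":0,"dz":0,"turn":0,"fingers":-0.1}]'

```text
time: 17.18
tool_pos: [0.5469, 0.0813, 0.0194]
tcp_rot: [0.044, 0.999, 0.0, 0.002]
ft_force: [4.7, -2.2, 0.3]
gripper_width: 0.448
finger_force: 2.3
```

Emit:
arm_command --targets '[{"dx":0.01,"dy":0,"dz":0,"turn":0,"fingers":-0.1},{"dx":0.01,"dy":0,"dz":0,"turn":0,"fingers":-0.1},{"dx":0.01,"dy":0,"dz":0,"turn":0,"fingers":-0.1},{"dx":0.01,"dy":0,"dz":0,"turn":0,"fingers":-0.1},{"dx":0.01,"dy":0,"dz":0,"turn":0,"fingers":-0.1}]'

```text
time: 17.6
tool_pos: [0.4958, 0.0861, 0.0193]
tcp_rot: [0.043, 0.999, 0.0, 0.001]
ft_force: [3.6, 0.1, 1.2]
gripper_width: 0.453
finger_force: 1.3
```

Emit:
arm_command --targets '[{"dx":0.01,"dy":0,"dz":0,"turn":0,"fingers":-0.1},{"dx":0.01,"dy":0,"dz":0,"turn":0,"fingers":-0.1},{"dx":0.01,"dy":0,"dz":0,"turn":0,"fingers":-0.1},{"dx":0.007,"dy":0,"dz":0,"turn":0,"fingers":-0.1},{"dx":0.005,"dy":0,"dz":0,"turn":0,"fingers":-0.1}]'

```text
time: 18.02
tool_pos: [0.4529, 0.0897, 0.0189]
tcp_rot: [0.043, 0.999, 0.0, 0.0]
ft_force: [4.0, -0.7, 2.9]
gripper_width: 0.452
finger_force: 2.0
```

Emit:
arm_command --targets '[{"dx":0,"dy":0,"dz":0,"turn":0,"fingers":-0.1},{"dx":0,"dy":0,"dz":0,"turn":0,"fingers":-0.1}]'

```text
time: 18.18
tool_pos: [0.4522, 0.0895, 0.0184]
tcp_rot: [0.043, 0.999, -0.0, -0.001]
ft_force: [0.5, -0.1, -0.1]
gripper_width: 0.445
finger_force: 0.0
```

```bash
python3 see.py
```

```text
18.1833 [0.45217285 0.089453   0.01836304] [ 0.5094741  -0.09703818 -0.08012318]
tcp in bay_middle [np.float64(-127.02291779314088), np.float64(-0.8220129297382903)]
tray in bay_middle mm [   0.8 -109.8] size [ 94.8 119.9] yaw 0.4
```

Emit:
arm_command --targets '[{"dx":0,"dy":0.0085,"dz":0,"turn":0,"fingers":-0.1},{"dx":0,"dy":0.012,"dz":0,"turn":0,"fingers":-0.1},{"dx":0,"dy":0.012,"dz":0,"turn":0,"fingers":-0.1},{"dx":0,"dy":0.012,"dz":0,"turn":0,"fingers":-0.1},{"dx":0,"dy":0.012,"dz":0,"turn":0,"fingers":-0.1}]'

```text
time: 18.65
tool_pos: [0.4579, 0.1462, 0.0182]
tcp_rot: [0.043, 0.999, -0.001, -0.001]
ft_force: [-0.1, -2.9, 0.3]
gripper_width: 0.449
finger_force: 1.1
```

Emit:
arm_command --targets '[{"dx":0,"dy":0.012,"dz":0,"turn":0,"fingers":-0.1},{"dx":0,"dy":0.012,"dz":0,"turn":0,"fingers":-0.1},{"dx":0,"dy":0.012,"dz":0,"turn":0,"fingers":-0.1},{"dx":0,"dy":0.012,"dz":0,"turn":0,"fingers":-0.1},{"dx":0,"dy":0.007,"dz":0,"turn":0,"fingers":-0.1}]'

```text
time: 19.07
tool_pos: [0.4632, 0.2029, 0.0186]
tcp_rot: [0.042, 0.999, 0.0, 0.0]
ft_force: [0.0, -1.6, -1.9]
gripper_width: 0.448
finger_force: 0.8
```

Emit:
arm_command --targets '[{"dx":0,"dy":0,"dz":0,"turn":0,"fingers":-0.1},{"dx":0,"dy":0,"dz":0,"turn":0,"fingers":-0.1}]'

```text
time: 19.23
tool_pos: [0.4633, 0.2014, 0.0187]
tcp_rot: [0.043, 0.999, 0.0, 0.0]
ft_force: [0.7, 0.2, 0.4]
gripper_width: 0.451
finger_force: 0.0
```

```bash
python3 see.py
```

```text
19.2333 [0.463322   0.20140535 0.01873535] [0.67723485 0.1658641  0.39053658]
tcp in bay_middle [np.float64(-125.49678024824976), np.float64(111.67378325332065)]
tray in bay_middle mm [   1.  -109.9] size [ 95.2 120.9] yaw 0.5
```

Squarely in front. Pushing 131–132 mm.

Emit:
arm_command --targets '[{"dx":-0.007,"dy":-0.001,"dz":0,"turn":0,"fingers":-0.1},{"dx":-0.007,"dy":-0.0005,"dz":0,"turn":0,"fingers":-0.1},{"dx":-0.007,"dy":0,"dz":0,"turn":0,"fingers":-0.1},{"dx":-0.007,"dy":0,"dz":0,"turn":0,"fingers":-0.1},{"dx":-0.007,"dy":0,"dz":0,"turn":0,"fingers":-0.1}]'

```text
time: 19.7
tool_pos: [0.4982, 0.1956, 0.0187]
tcp_rot: [0.043, 0.999, -0.0, -0.001]
ft_force: [-4.6, 1.0, 3.4]
gripper_width: 0.455
finger_force: 2.4
```

Emit:
arm_command --targets '[{"dx":-0.007,"dy":0,"dz":0,"turn":0,"fingers":-0.1},{"dx":-0.007,"dy":0,"dz":0,"turn":0,"fingers":-0.1},{"dx":-0.007,"dy":0,"dz":0,"turn":0,"fingers":-0.1},{"dx":-0.007,"dy":0,"dz":0,"turn":0,"fingers":-0.1},{"dx":-0.007,"dy":0,"dz":0,"turn":0,"fingers":-0.1}]'

```text
time: 20.12
tool_pos: [0.5335, 0.1931, 0.0187]
tcp_rot: [0.043, 0.999, -0.0, -0.0]
ft_force: [-4.8, -0.3, 3.2]
gripper_width: 0.456
finger_force: 2.5
```

Emit:
arm_command --targets '[{"dx":-0.007,"dy":0,"dz":0,"turn":0,"fingers":-0.1},{"dx":-0.007,"dy":0,"dz":0,"turn":0,"fingers":-0.1},{"dx":-0.007,"dy":0,"dz":0,"turn":0,"fingers":-0.1},{"dx":-0.007,"dy":0,"dz":0,"turn":0,"fingers":-0.1},{"dx":-0.007,"dy":0,"dz":0,"turn":0,"fingers":-0.1}]'

```text
time: 20.53
tool_pos: [0.5674, 0.1889, 0.0182]
tcp_rot: [0.043, 0.999, -0.001, -0.001]
ft_force: [-6.8, -1.1, 2.8]
gripper_width: 0.449
finger_force: 2.9
```

Emit:
arm_command --targets '[{"dx":-0.007,"dy":0,"dz":0,"turn":0,"fingers":-0.1},{"dx":-0.007,"dy":0,"dz":0,"turn":0,"fingers":-0.1},{"dx":-0.006,"dy":0,"dz":0,"turn":0,"fingers":-0.1},{"dx":-0.005,"dy":0,"dz":0,"turn":0,"fingers":-0.1},{"dx":-0.0015,"dy":0,"dz":0,"turn":0,"fingers":-0.1}]'

```text
time: 20.95
tool_pos: [0.5941, 0.1871, 0.0182]
tcp_rot: [0.043, 0.999, -0.0, -0.001]
ft_force: [-8.0, -1.8, 5.1]
gripper_width: 0.45
finger_force: 3.9
```

Emit:
arm_command --targets '[{"dx":0,"dy":0,"dz":0,"turn":0,"fingers":-0.1},{"dx":0,"dy":0,"dz":0,"turn":0,"fingers":-0.1}]'

```text
time: 21.12
tool_pos: [0.5941, 0.1872, 0.0182]
tcp_rot: [0.043, 0.999, -0.0, -0.0]
ft_force: [-2.9, -1.0, -0.5]
gripper_width: 0.45
finger_force: 1.4
```

```bash
python3 see.py
```

```text
21.1167 [0.59412249 0.18717561 0.01823886] [-2.8543343  -1.04206588 -0.48030501]
tcp in bay_middle [np.float64(6.0416579239601), np.float64(108.69158269604326)]
tray in bay_middle mm [   1.1 -109.8] size [ 95.5 121.1] yaw 0.1
```

Home against the rail, as with the log tray. Release, rise, and back off toward the aisle for a final look.

Emit:
arm_command --targets '[{"dx":0.006,"dy":0,"dz":0,"turn":0,"fingers":-0.3},{"dx":0,"dy":0,"dz":0,"turn":0,"fingers":-0.3},{"dx":0,"dy":0,"dz":-0.015,"turn":0,"fingers":-0.3},{"dx":0,"dy":0,"dz":-0.035,"turn":0,"fingers":-0.3},{"dx":0,"dy":0,"dz":-0.035,"turn":0,"fingers":-0.3}]'

```text
time: 21.58
tool_pos: [0.5878, 0.1886, 0.1038]
tcp_rot: [0.043, 0.999, -0.0, -0.001]
ft_force: [1.0, -0.0, 0.4]
gripper_width: 0.351
finger_force: 0.0
```

Emit:
arm_command --targets '[{"dx":0.03,"dy":-0.02,"dz":-0.03,"turn":0,"fingers":-0.3},{"dx":0.03,"dy":-0.03,"dz":-0.02,"turn":0,"fingers":-0.3},{"dx":0.03,"dy":-0.03,"dz":0,"turn":0,"fingers":-0.3},{"dx":0.03,"dy":-0.03,"dz":0,"turn":0,"fingers":-0.3},{"dx":0.01,"dy":0,"dz":0,"turn":0,"fingers":-0.3}]'

```text
time: 22.0
tool_pos: [0.4532, 0.0905, 0.1487]
tcp_rot: [0.046, 0.999, -0.001, -0.001]
ft_force: [-0.4, -1.0, -0.6]
gripper_width: 0.35
finger_force: 0.0
```

Emit:
arm_command --targets '[{"dx":0,"dy":0,"dz":0,"turn":0,"fingers":-0.3},{"dx":0,"dy":0,"dz":0,"turn":0,"fingers":-0.3}]'

```text
time: 22.17
tool_pos: [0.4584, 0.0964, 0.149]
tcp_rot: [0.043, 0.999, 0.001, 0.002]
ft_force: [1.1, 1.2, 0.5]
gripper_width: 0.348
finger_force: 0.0
```

```bash
python3 see.py
python3 - <<'E'
from h import *
p,_=read_camera("wrist");a=p[60:384,:,::-1]
q=cv2.imread("pics/last.png")[100:280,150:400];q=cv2.resize(q,None,fx=1.1,fy=1.1)
o=np.zeros((max(len(a),len(q)),a.shape[1]+q.shape[1],3),np.uint8);o[:len(a),:a.shape[1]]=a;o[:len(q),a.shape[1]:]=q
cv2.imwrite("pics/w6.png",o)
E
```

```text
22.1667 [0.45839396 0.09640183 0.14901636] [1.12579523 1.1719876  0.46415128]
tcp in bay_middle [np.float64(-121.41939685107005), np.float64(6.633790255581492)]
tray in bay_middle mm [   0.8 -109.8] size [ 95.  119.9] yaw 0.4
tray in bay_middle mm [ 16.3 110.8] size [96.7 89.2] yaw 3.3
```

View pics/w6.png

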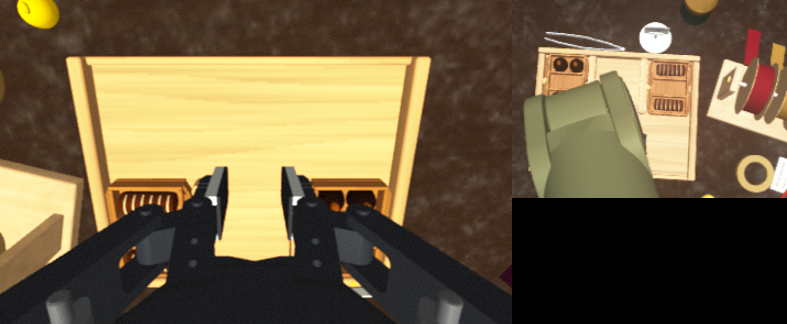

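The final view shows the tray fronts level in the wrist image (row ~180). Both trays' back edges are at 60.8–60.9 mm, so both are home, and the bystanders look undisturbed. Handing in.

```bash
python3 -c "
from cell import *
print(job_done())"
```

```text
the job is handed in; nothing more can be done
None
```

I swapped the two trays and handed the job in at about 22 s of the 64 s allowed: the log tray is home in the right bay and the dome tray in the left. In the last pictures both trays looked fully home with chocolates in place, though the arm hid part of the dome tray; no verdict came back.

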